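# Turn the shoe-cream carousel to the red jar

## Task

Push on the scalloped rim of the caddy's round turntable with the fingers and turn it, either way, until the jar with the red lid stands squarely at the caddy's front, in line with the brass drawer knob, and leave it there at rest. Turn it gently so that no jar or tin shifts on the turntable. Do not touch, grasp or lift the jars and tins, and leave everything else on the bench where it is.

Things in the scene. Friction and masses are not known exactly. Their poses are not given: they have to be found in the camera images.
- caddy: shoe-care caddy, a dark green painted box 300 x 300 mm and 70 mm high, fixed on the bench. Origin at the centre of its underside; z up. Its front is its -x side, with a shallow drawer and brass knob, looking roughly towards the robot. A bearing ring 170 mm across and 10 mm high on its top carries the turntable, centred over the origin
- drawer_knob (a point): the tip of the caddy's round brass drawer knob (26 mm across), 32 mm above the bench, 180 mm in front of the caddy's centre; it juts out past the turntable's rim and so marks the front from above
- turntable: round beech turntable, 280 mm across, turning about the vertical axis through the caddy's centre either way without stops. Stiff bearing: about 1 N at the rim turns it, and it stays where it is left if turned slowly. Origin on its axis at its underside, 80 mm above the bench; z up. Beech rim from 80 to 100 mm above the bench, cork disc on top (232 mm across) up to 102 mm; 12 mm brass boss in the middle
- scallop (a point): one of six alike finger scallops in the rim: steep-sided notches with rounded shoulders, right through the 20 mm beech, open outwards, 48 mm wide, 16 mm deep (floor at radius 124 mm, rim at 140 mm), at 30, 90, 150, 210, 270, 330 degrees from the turntable's x axis, midway between the jars. This point: the one at 30 degrees, radius 140 mm, at mid-thickness. Below the notch is a 10 mm gap, then the caddy's top
- jar_red: the red jar: loose, 110 g, cream-coloured body 49 mm across with a bright red lid 52 mm across, 48 mm tall overall; origin at the centre of its underside. It stands on the turntable 85 mm from the axis, on the turntable's own -x direction, so it is at the front when the turntable's x axis is parallel to the caddy's
- tin_black: loose flat wax tin, 120 g, black lid, 68 mm across and 25 mm tall; origin at the centre of its underside. It stands on the turntable 85 mm from the axis, in the turntable's frame at x -42.5 mm, y -73.6 mm
- jar_navy: loose, 110 g, cream-coloured body 49 mm across with a dark blue lid 52 mm across, 48 mm tall overall; origin at the centre of its underside. It stands on the turntable 85 mm from the axis, in the turntable's frame at x +42.5 mm, y -73.6 mm
- jar_white: loose, 110 g, cream-coloured body 49 mm across with a white lid 52 mm across, 48 mm tall overall; origin at the centre of its underside. It stands on the turntable 85 mm from the axis, in the turntable's frame at x +85.0 mm, y +0.0 mm
- tin_tan: loose flat wax tin, 120 g, tan lid, 68 mm across and 25 mm tall; origin at the centre of its underside. It stands on the turntable 85 mm from the axis, in the turntable's frame at x +42.5 mm, y +73.6 mm
- jar_brown: loose, 110 g, cream-coloured body 49 mm across with a dark brown lid 52 mm across, 48 mm tall overall; origin at the centre of its underside. It stands on the turntable 85 mm from the axis, in the turntable's frame at x -42.5 mm, y +73.6 mm
- press: cast-iron hand press, fixed to the bench left of the caddy: 170 x 120 mm foot, about 284 mm tall, a five-spoked horizontal wheel 170 mm across at the top; origin at the centre of its underside
- boot_stretcher: loose beech boot stretcher lying on the bench, about 340 mm long along its x (its cross handle at -x), 85 mm wide, 52 mm high; origin under its body, on the bench
- heel_insert: loose red plastic heel insert, a D-shaped stepped wedge about 66 x 56 x 25 mm, on the bench beside the caddy's right (-y) side; origin at its underside
- shoe_tree_a: loose varnished ash shoe tree with a coil spring, lying along its x, about 260 mm long, 66 mm wide, 61 mm high at the brass heel ball; origin under its middle, on the bench
- shoe_tree_b: the other shoe tree of the pair, alike
Things that resemble listed ones, but are neither listed nor needed, are in the scene too. Leave any green look-alike of the jar_red alone.

How it is judged:
By the outcome, as a careful person would: the job done as asked, in the order asked, and still so for the second after the job is handed in, with the robot touching nothing.
It also fails if it takes over 64 s, if anything falls off the work surface, if the arm or the gripper's body presses on something with over 40 N, if the wrist force passes 120 N, or if a joint passes its speed limit or range.

## Robot

A 6-joint arm with a two-finger parallel gripper is mounted at the origin on the work surface. World frame = base frame: x ahead of the robot, y to its left, z up, the work surface at z = 0. Lengths are in m, angles in rad, forces in N, time in s.
With the tool pointing down it reaches from about 0.35 to 0.85 m from the base axis. Payload 8.1 kg.
Tool frame: the origin (TCP) lies on the centre line of the jaws, within the pads' length; the fingertips stand 17 mm ahead of it and the grasp point (between the pads) lies 2 mm behind it; x points along the fingers, z is the direction in which the jaws open and shut, and the axes are right-handed (so a half turn about x gives the same grasp; the last joint's range is limited). The gripper opens to 93 mm and grips with 3 to 60 N. Pads are 15 mm wide; open, the fingers measure 128 mm over their backs; the gripper's body (75 mm by 188 mm) begins 65 mm behind the grasp point.
Start: joints at [1.195, 0.13, 1.488, -0, 1.523, -0.085], TCP at [0.172, 0.575, 0.236] pointing down, gripper open.
Joint ranges: [-2.96, 2.96], [-0.89, 2.26], [0.02, 2.5], [-1.34, 4.48], [0, 2.73], [-2.66, 2.66]. Speed limits (rad/s): [2.39, 2.39, 2.79, 3.14, 3.14, 3.14].

## Interface

Orientations are given as a rotation vector (axis times angle).
In Python, from plant import telemetry, optics, workorder gives the robot as it stands.
- The arm moves only by the shell command python3 -m inch 'ROWS' [FORCE]. ROWS is JSON, a list that holds one entry, the list of rows, each a list of 7 numbers: the shift along the tool's x, y, z in m, then the turn, a rotation vector about the tool's x, y, z in rad, then the opening, from 0 (shut) to 1 (fully open). In form: [[[tx, ty, tz, ax, ay, az, grip], ...]]. A call has 1 to 20 rows; each row shifts and turns the pose as measured when the row begins, along the tool's axes as they then stand; what a row does not reach is not made up. A row lasts 1/10 s, in which the tool goes at most 50 mm and 8.59 degrees, less where a joint would pass 70% of its speed; a pose out of reach is approached as far as the arm can. A call is refused whole if a number of a shift passes 0.05 or a number of a turn 0.15, either way. A call with a gripper value outside its range is refused whole. The fingers move at their own pace and stop on an object; FORCE is the grip in N (left out, the last holds). Time passes only in rows, so rows that do not move let the fingers close. It gives the time, the measured TCP pose, the force and the opening at its end, in the units of the state.
- telemetry.read_state(): the state, without advancing time (a new reading comes with each control period).
- optics.read_camera(name): name is "scene" or "top" or "wrist"; returns a dict with "frame" (400x640x3 uint8, blue, green, red), "fx", "fy", "cx", "cy" (pixels), "D" ([k1, k2, p1, p2, k3] as OpenCV has them; the pictures are not rectified), "rvec" (rotation vector, rad) and "tvec" (3), from world to camera coordinates, as OpenCV has them. Camera axes: x right, y down, z forward; pixel columns grow to the right and rows downward; lengths in m; the calibration is good to about 2 mm. A picture is of the moment at which its call begins. There is no depth.
- workorder.close_job(): hands the job in, once; it reports no verdict.
The state is a dict: "t": time; "q": joint angles; "dq": joint speeds; "joint_torque": joint torques, N m; "tool_pos": TCP position; "orientation": TCP orientation; "force": force on the tool from outside, world axes, zero at the start; "wrist_torque": the same for the moment, N m; "opening": finger opening in m.
Only numpy, scipy, OpenCV 4.12 (cv2) and the standard library are available. Lean on these libraries where they do the work, as an engineer would, in place of code of your own. Each camera call takes 0.05 s, during which the arm holds its last target. There are 200 camera calls.

## Working session

There is one attempt and no reset: what is moved stays moved. The work goes in short steps, Python scripts to look and compute and a shell command to move; the robot and the scene stay as the last step left them, time stands still between calls to the robot, and variables do not carry over. Pictures are saved under pics/ and viewed, on a budget of 10 in all, crops included, one or two more only if the job needs it, and the job is handed in when it is done.

```bash
mkdir -p pics; ls; python3 - <<'E'
from plant import telemetry, optics
import cv2
for n in ("top","scene"):
    c=optics.read_camera(n); cv2.imwrite(f"pics/{n}0.png",c["frame"])
    print(n,c["fx"],c["fy"],c["cx"],c["cy"],c["D"],c["rvec"],c["tvec"])
s=telemetry.read_state();print(s)
E
```

```text
pics
top 373.26084098112676 373.26084098112676 319.3877055235347 202.5018226538202 [-0.08885029  0.          0.          0.          0.        ] [ 2.10849655 -2.071884    0.24388231] [-0.02553799  0.53394323  1.20419862]
scene 420.0316486712177 420.0316486712177 318.39044668382 195.05251175720446 [-0.07468215  0.          0.          0.          0.        ] [ 1.73029977  1.74199331 -0.77734451] [ 0.03263648 -0.27484117  1.73793638]
{'t': 0.1, 'q': array([ 1.19455162e+00,  1.31107023e-01,  1.48914176e+00,  2.99767927e-06,
        1.52298539e+00, -8.54047768e-02]), 'dq': array([ 0.0002066 ,  0.00046285, -0.00181249,  0.0001347 , -0.00011164,
        0.00036961]), 'joint_torque': array([ 1.03979790e-03, -5.61347687e+01, -4.93088830e+01,  7.68804015e-02,
        2.93468556e-02, -5.09741130e-05]), 'tool_pos': array([0.17186123, 0.57436932, 0.23469526]), 'orientation': array([-0.99324928,  1.33429731,  0.99181685]), 'force': array([ 0.23423091, -0.6909042 , -0.81181877]), 'wrist_torque': array([ 0.05772191,  0.02174621, -0.01162718]), 'opening': 0.09308673026876503}
```

View pics/top0.png

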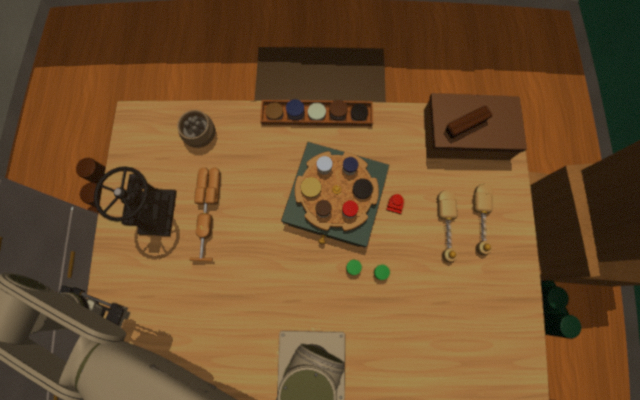

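View pics/scene0.png

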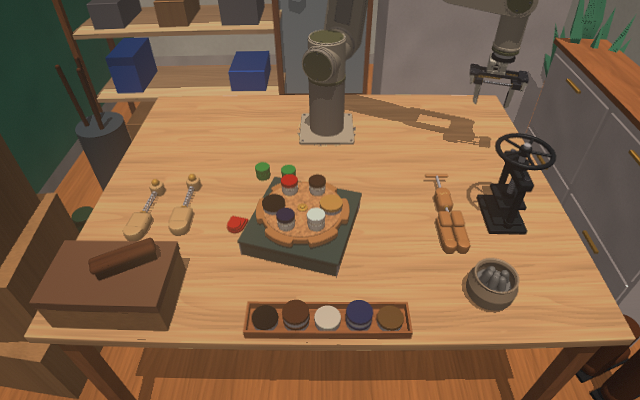

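Top view: the red-lidded jar is at (350,209) and the knob at (322,241). Things that could be taken for the jar are the red heel insert at (396,204), the green jars at (354,268) and (382,272), and the brown lid at (324,209). I choose (350,209), which is bright red, round and on the turntable. Next I measure and check it in a crop.

```bash
cat > h.py <<'E'
import numpy as np, cv2
from plant import telemetry, optics
def cam(n): return optics.read_camera(n)
def ray(c,uv,z):
    K=np.array([[c["fx"],0,c["cx"]],[0,c["fy"],c["cy"]],[0,0,1.]])
    p=cv2.undistortPoints(np.array([[uv]],float),K,np.array(c["D"],float))[0,0]
    R=cv2.Rodrigues(np.array(c["rvec"],float))[0]; o=-R.T@np.array(c["tvec"],float).ravel()
    d=R.T@np.array([p[0],p[1],1]); return o+d*(z-o[2])/d[2]
def proj(c,P):
    K=np.array([[c["fx"],0,c["cx"]],[0,c["fy"],c["cy"]],[0,0,1.]])
    return cv2.projectPoints(np.array(P,float).reshape(-1,1,3),np.array(c["rvec"],float),np.array(c["tvec"],float),K,np.array(c["D"],float))[0].reshape(-1,2)
def blobs(m,amin=20):
    n,l,s,ce=cv2.connectedComponentsWithStats(m.astype(np.uint8)*255)
    return [(tuple(ce[i].round(2)),int(s[i,4])) for i in range(1,n) if s[i,4]>=amin]
E
python3 - <<'E'
from h import *
for n in ("top","scene"):
    c=cam(n);f=c["frame"];hsv=cv2.cvtColor(f,cv2.COLOR_BGR2HSV);H,S,V=cv2.split(hsv)
    red=((H<5)|(H>174))&(S>190)&(V>110)
    for uv,a in blobs(red,15): print(n,"red",uv,a,ray(c,uv,.150).round(4))
    if n=="top":
        g=(H>40)&(H<95)&(S>30)&(V<110); g[:130]=0;g[260:]=0;g[:,:270]=0;g[:,400:]=0
        pts=np.argwhere(g)[:,::-1]
        l=cv2.connectedComponentsWithStats(g.astype(np.uint8))
        i=1+np.argmax(l[2][1:,4]); 
        pts=np.argwhere(cv2.morphologyEx((l[1]==i).astype(np.uint8),cv2.MORPH_OPEN,np.ones((3,3))))[:,::-1]
        W=np.array([ray(c,p,.07)[:2] for p in cv2.convexHull(pts.astype(np.int32))[:,0]],np.float32)
        r=cv2.minAreaRect(W);print("caddy",r)
        k=(H>10)&(H<30)&(S>100)
        cv2.imwrite("pics/crop1.png",cv2.resize(f[135:285,265:415],None,fx=4,fy=4,interpolation=cv2.INTER_CUBIC))
E
```

```text
top red (np.float64(395.38), np.float64(203.53)) 201 [ 0.514  -0.2579  0.15  ]
top red (np.float64(349.72), np.float64(208.18)) 179 [ 0.4965 -0.113   0.15  ]
caddy ((0.47012564539909363, -0.12604692578315735), (0.13072538375854492, 0.1344529539346695), 73.4202880859375)
scene red (np.float64(288.68), np.float64(179.63)) 134 [ 0.501 -0.115  0.15 ]
scene red (np.float64(236.09), np.float64(221.61)) 141 [ 0.677  -0.2476  0.15  ]
```

View pics/crop1.png

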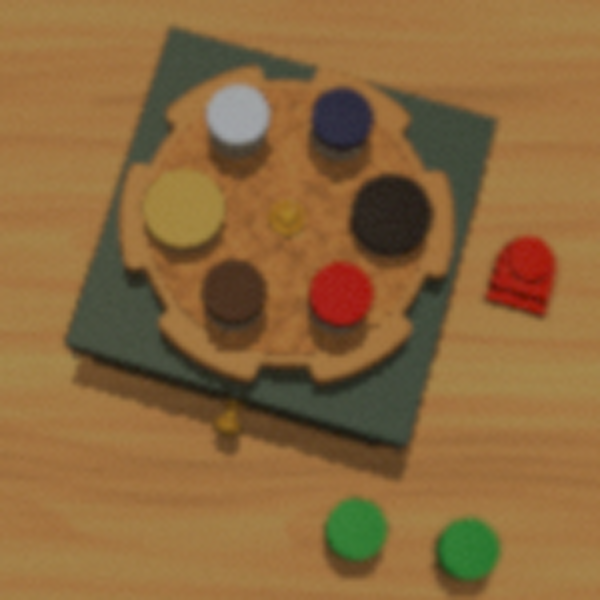

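The crop confirms the bright red lid on the turntable, at crop (341,294). The boss is at (287,216) and the knob at (228,420). The caddy's top corners are at (172,28), (495,120), (407,442) and (68,345).

```bash
python3 - <<'E'
from h import *
c=cam("top")
P=lambda u,v,z: ray(c,(u/4+265-.375,v/4+135-.375),z)[:2]
C=np.array([P(*p,.07) for p in [(172,28),(495,120),(407,440),(68,343)]])
ctr=C.mean(0);print(C.round(4),ctr,[np.linalg.norm(C[i]-C[i-1]).round(3) for i in range(4)])
e=[C[3]-C[0],C[2]-C[1]];print("front dir from edges",[np.degrees(np.arctan2(d[1],d[0])) for d in e],[np.degrees(np.arctan2(*(d[::-1])))for d in (C[0]-C[1],C[3]-C[2])])
print("boss",P(287,216,.105))
k=P(228,420,.032);print("knob",k,np.linalg.norm(k-ctr),np.degrees(np.arctan2(*(k-ctr)[::-1])))
L=dict(red=(341,294,.15),brown=(235,290,.15),white=(239,113,.15),navy=(343,118,.15),tan=(184,208,.127),black=(391,215,.127))
Q={n:P(*v) for n,v in L.items()};m=np.mean(list(Q.values()),0);print("lid mean",m)
for i,n in enumerate(Q):
    d=Q[n]-m;print(n,Q[n].round(4),np.linalg.norm(d).round(4),np.degrees(np.arctan2(d[1],d[0])).round(2))
# tool axes now
s=telemetry.read_state();R=cv2.Rodrigues(s["orientation"])[0];print(R.round(3))
E
```

```text
[[ 0.7537  0.0294]
 [ 0.6726 -0.2538]
 [ 0.3925 -0.1738]
 [ 0.4692  0.1091]] [ 0.57201827 -0.07227708] [np.float64(0.295), np.float64(0.295), np.float64(0.291), np.float64(0.293)]
front dir from edges [np.float64(164.3413950192513), np.float64(164.05977959812472)] [np.float64(74.02489576132676), np.float64(74.83983777258723)]
boss [ 0.57269546 -0.07208151]
knob [ 0.41213963 -0.02584332] 0.16648505930707375 163.80504774364678
lid mean [ 0.57088411 -0.07215254]
red [ 0.4967 -0.1135] 0.0849 -150.88
brown [ 0.4985 -0.0299] 0.0838 149.72
white [ 0.6462 -0.0309] 0.0859 28.73
navy [ 0.6433 -0.1154] 0.0844 -30.81
tan [0.5718 0.0127] 0.0849 89.38
black [ 0.5687 -0.156 ] 0.0839 -91.49
[[-0.    -0.958  0.287]
 [-0.001  0.287  0.958]
 [-1.     0.    -0.001]]
```

Centre is (0.572, −0.072), front direction 164.3°, and the turntable's x axis is at 29.1°. So it needs to turn −44.8°, clockwise from above. The plan is to put closed fingers in the scallop at 179° with the jaw direction tangential, which keeps the gripper body off the jars, and carry it round to about 134°.

```bash
python3 -m inch '[[[0,-0.028,-0.037,0,0,0,0],[0,-0.028,-0.037,0,0,0,0],[0,-0.028,-0.037,0,0,0,0],[0,-0.028,-0.037,0,0,0,0],[0,-0.028,-0.037,0,0,0,0],[0,-0.028,-0.037,0,0,0,0],[0,-0.028,-0.037,0,0,0,0],[0,-0.028,-0.037,0,0,0,0],[0,-0.028,-0.037,0,0,0,0],[0,-0.028,-0.037,0,0,0,0],[0,-0.028,-0.037,0,0,0,0],[0,-0.028,-0.037,0,0,0,0],[0,-0.028,-0.037,0,0,0,0],[0,-0.028,-0.037,0,0,0,0],[0,0,0,-0.14,0,0,0],[0,0,0,-0.14,0,0,0],[0,0,0,0,0,0,0]]]' 20
cat > st.py <<'E'
from h import *
import sys
th=float(sys.argv[1]) if len(sys.argv)>1 else 179.1
s=telemetry.read_state();R=cv2.Rodrigues(s["orientation"])[0];p=s["tool_pos"];d=p[:2]-[.572,-.072]
print("t",s["t"],p.round(4),"yaw y",np.degrees(np.arctan2(R[1,1],R[0,1])).round(1),"tilt",R[2].round(3),"q6",s["q"].round(2)[5],"F",s["force"].round(1),"open",s["opening"].round(4))
print("polar",np.linalg.norm(d).round(4),np.degrees(np.arctan2(d[1],d[0])).round(2))
for r in (.165,.137):
    a=np.radians(th);T=np.array([.572+r*np.cos(a),-.072+r*np.sin(a),.107]);print("to R",r,"tool shift",(R.T@(T-p)).round(4))
E
python3 st.py
```

```text
t: 1.95
tool_pos: [0.4049, -0.0599, 0.2341]
orientation: [-1.214, 1.21, 1.201]
force: [0.0, 0.8, -0.2]
opening: 0.0005Traceback (most recent call last):
  File "st.py", line 5, in <module>
    print("t",s["t"],p.round(4),"yaw y",np.degrees(np.arctan2(R[1,1],R[0,1])).round(1),"tilt",R[2].round(3),"q6",s["q"].round(2)[5],"F",s["force"].round(1),"open",s["opening"].round(4))
                                                                                                                                                                   ^^^^^^^^^^^^^^^^^^
AttributeError: 'float' object has no attribute 'round'
```

```bash
sed -i 's/s\["opening"\].round(4)/s["opening"]/' st.py; python3 st.py
```

```text
t 1.95 [ 0.4049 -0.0599  0.2341] yaw y 179.8 tilt [-1.    -0.005 -0.005] q6 -1.84 F [ 0.   0.8 -0.2] open 0.0005482535721002942
polar 0.1675 175.86
to R 0.165 tool shift [ 0.1272 -0.0014 -0.0088]
to R 0.137 tool shift [ 0.1273 -0.0294 -0.0092]
```

```bash
python3 -m inch '[[[0.021,0,-0.0015,0,0,0,0],[0.021,0,-0.0015,0,0,0,0],[0.021,0,-0.0015,0,0,0,0],[0.021,0,-0.0015,0,0,0,0],[0.021,0,-0.0015,0,0,0,0],[0.02,0,-0.0015,0,0,0,0],[0,0,0,0,0,0,0],[0,0,0,0,0,0,0]]]'; python3 st.py; python3 - <<'E'
from h import *
c=cam("top");f=c["frame"]
cv2.imwrite("pics/t2.png",cv2.resize(f[135:285,265:415],None,fx=4,fy=4,interpolation=cv2.INTER_CUBIC))
cv2.imwrite("pics/w2.png",cam("wrist")["frame"])
E
```

```text
t: 2.75
tool_pos: [0.4064, -0.0671, 0.1069]
orientation: [-1.194, 1.221, 1.176]
force: [-0.9, -0.3, 0.9]
opening: 0.0009
t 2.75 [ 0.4064 -0.0671  0.1069] yaw y 178.2 tilt [-1.    -0.01  -0.005] q6 -1.82 F [-0.9 -0.3  0.9] open 0.0009408581416023444
polar 0.1657 178.32
to R 0.165 tool shift [-0.0001 -0.0007 -0.0022]
to R 0.137 tool shift [ 0.0002 -0.0287 -0.0018]
```

View pics/w2.png

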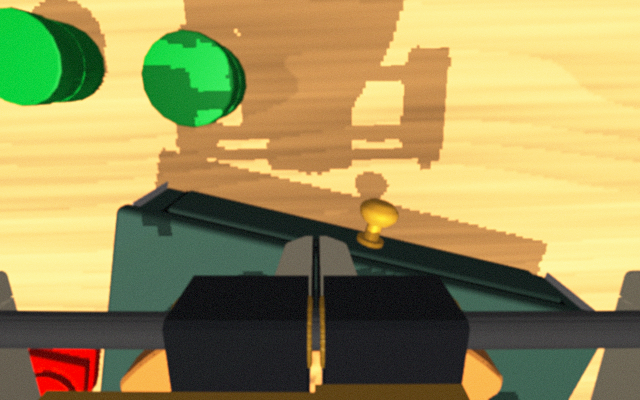

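The wrist view shows the closed fingertips over the caddy's top, with rim shoulders visible evenly on both sides at (150,375) and (485,375). The knob is at (378,220) and clear of the fingers. Now I move radially in.

```bash
python3 -m inch '[[[0,-0.004,-0.0005,0,0,0,0],[0,-0.004,-0.0005,0,0,0,0],[0,-0.004,-0.0005,0,0,0,0],[0,-0.004,-0.0005,0,0,0,0],[0,-0.004,0,0,0,0,0],[0,-0.004,0,0,0,0,0],[0,-0.004,0,0,0,0,0],[0,0,0,0,0,0,0],[0,0,0,0,0,0,0]]]'; python3 st.py
```

```text
t: 3.75
tool_pos: [0.4378, -0.0709, 0.111]
orientation: [-1.196, 1.222, 1.174]
force: [-0.4, 0.0, -0.1]
opening: 0.0002
t 3.75 [ 0.4378 -0.0709  0.111 ] yaw y 178.2 tilt [-1.    -0.011 -0.007] q6 -1.81 F [-0.4  0.  -0.1] open 0.00017392231024691948
polar 0.1342 179.53
to R 0.165 tool shift [0.0037 0.0309 0.0005]
to R 0.137 tool shift [0.004  0.0029 0.001 ]
```

```bash
python3 -m inch '[[[0.002,0.001,0.001,0,0,0,0],[0.002,0.001,0.0015,0.01,0,0,0],[0.001,0,0.0027,0.02,0,0,0],[0,0,0.0027,0.02,0,0,0],[0,0,0.0027,0.02,0,0,0],[0,0,0.0027,0.02,0,0,0],[0,0,0.0027,0.02,0,0,0],[0,0,0.0027,0.02,0,0,0],[0,0,0.0027,0.02,0,0,0],[0,0,0.0027,0.02,0,0,0],[0,0,0.0027,0.02,0,0,0]]]'; python3 st.py 165
```

```text
t: 4.85
tool_pos: [0.4397, -0.0422, 0.1053]
orientation: [-1.042, 1.308, 1.019]
force: [0.2, -0.8, -0.6]
opening: 0.0006
t 4.85 [ 0.4397 -0.0422  0.1053] yaw y 166.3 tilt [-1.    -0.013 -0.005] q6 -1.54 F [ 0.2 -0.8 -0.6] open 0.0005814786928018487
polar 0.1356 167.32
to R 0.165 tool shift [-0.0021  0.0293  0.0061]
to R 0.137 tool shift [-0.0017  0.0013  0.0055]
```

```bash
cat > ang.py <<'E'
from h import *
for n in ("top","scene"):
    c=cam(n);f=c["frame"];H,S,V=cv2.split(cv2.cvtColor(f,cv2.COLOR_BGR2HSV))
    red=((H<5)|(H>174))&(S>190)&(V>60)
    for uv,a in blobs(red,8):
        p=ray(c,uv,.15)[:2];d=p-[.572,-.072]
        if np.linalg.norm(d)<.12: print(n,uv,a,p.round(4),"R",np.linalg.norm(d).round(4),"ang",(np.degrees(np.arctan2(d[1],d[0]))%360).round(2))
E
python3 ang.py
```

```text
scene (np.float64(293.06), np.float64(178.32)) 142 [ 0.4949 -0.1021] R 0.0828 ang 201.31
```

```bash
python3 -m inch '[[[0,0,0.0027,0.02,0,0,0],[0,0,0.0027,0.02,0,0,0],[0,0,0.0027,0.02,0,0,0],[0,0,0.0027,0.02,0,0,0],[0,0,0.0027,0.02,0,0,0],[0,0,0.0027,0.02,0,0,0],[0,0,0.0027,0.02,0,0,0],[0,0,0.0027,0.02,0,0,0],[0,0,0.0027,0.02,0,0,0],[0,0,0.0027,0.02,0,0,0],[0,0,0.0027,0.02,0,0,0],[0,0,0.0027,0.02,0,0,0],[0,0,0.0027,0.02,0,0,0],[0,0,0.0027,0.02,0,0,0]]]'; python3 st.py 149; python3 ang.py
```

```text
t: 6.35
tool_pos: [0.4549, -0.0044, 0.1053]
orientation: [-0.81, 1.412, 0.79]
force: [0.1, -1.5, -0.6]
opening: 0.0001
t 6.35 [ 0.4549 -0.0044  0.1053] yaw y 148.9 tilt [-1.    -0.014 -0.001] q6 -1.14 F [ 0.1 -1.5 -0.6] open 9.342003790095411e-05
polar 0.1352 150.0
to R 0.165 tool shift [-0.0022  0.0298  0.0023]
to R 0.137 tool shift [-0.0018  0.0018  0.0024]
top (np.float64(341.3), np.float64(211.87)) 83 [ 0.4842 -0.0865] R 0.089 ang 189.37
scene (np.float64(301.42), np.float64(177.42)) 135 [ 0.4907 -0.0769] R 0.0814 ang 183.42
```

```bash
python3 -m inch '[[[0,0.0005,0.0027,0.02,0,0,0],[0,0.0005,0.0027,0.02,0,0,0],[0,0,0.0027,0.02,0,0,0],[0,0,0.0027,0.02,0,0,0],[0,0,0.0027,0.02,0,0,0],[0,0,0.0027,0.02,0,0,0],[0,0,0.0027,0.02,0,0,0],[0,0,0.0027,0.02,0,0,0],[0,0,0.0027,0.02,0,0,0],[0,0,0.0027,0.02,0,0,0],[0,0,0.0027,0.02,0,0,0],[0,0,0.0025,0.02,0,0,0],[0,0,0.001,0.01,0,0,0],[0,0,0,0,0,0,0]]]'; python3 st.py 134; python3 ang.py;  python3 - <<'E'
from h import *
cv2.imwrite("pics/t3.png",cv2.resize(cam("scene")["frame"][140:290,220:380],None,fx=4,fy=4,interpolation=cv2.INTER_CUBIC))
E
```

```text
t: 7.85
tool_pos: [0.4762, 0.0247, 0.1052]
orientation: [-0.6, 1.481, 0.582]
force: [-0.9, 0.1, 0.6]
opening: 0.0007
t 7.85 [0.4762 0.0247 0.1052] yaw y 133.3 tilt [-1.    -0.014  0.003] q6 -0.8 F [-0.9  0.1  0.6] open 0.0007423395518697592
polar 0.1361 134.73
to R 0.165 tool shift [-0.0022  0.0289  0.0014]
to R 0.137 tool shift [-0.0018  0.0009  0.0017]
top (np.float64(331.39), np.float64(210.96)) 162 [ 0.4866 -0.0553] R 0.087 ang 168.95
scene (np.float64(308.6), np.float64(177.68)) 136 [ 0.492 -0.055] R 0.0818 ang 168.0
```

View pics/t3.png

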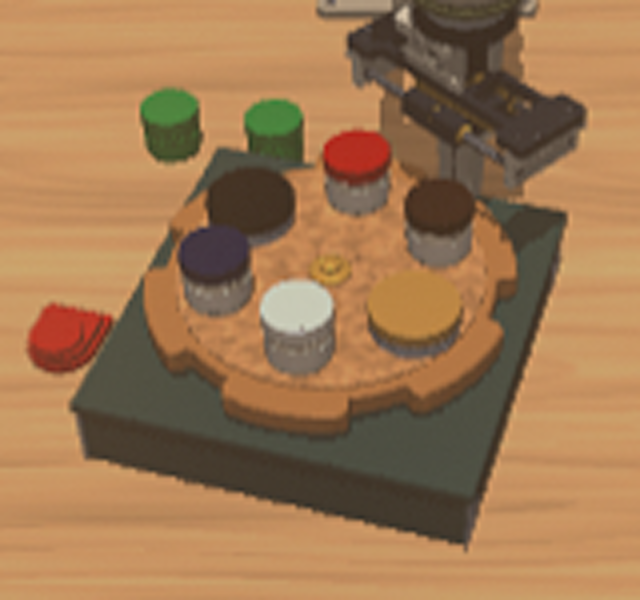

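The scene crop shows every jar and tin still in its place, with the red lid at (357,155) a few degrees short of the front. I push about 3.5° more, back off and measure without occlusion.

```bash
python3 -m inch '[[[0,0,0.0015,0.01,0,0,0],[0,0,0.0022,0.016,0,0,0],[0,0,0.0022,0.016,0,0,0],[0,0,0.0015,0.01,0,0,0],[0,0,0,0,0,0,0],[0,0,0,0,0,0,0],[0,0,0,0,0,0,0]]]'; python3 st.py; python3 ang.py
python3 -m inch '[[[0,0,-0.003,0,0,0,0],[0,0.002,0,0,0,0,0],[0,0.006,0,0,0,0,0],[0,0.01,0,0,0,0,0],[0,0.015,0,0,0,0,0],[-0.02,0.015,0,0,0,0,0],[-0.04,0.015,0,0,0,0,0],[-0.04,0.02,0.03,0,0,0,0],[-0.03,0.02,0.04,0,0,0,0],[0,0.02,0.04,0,0,0,0],[0,0,0.04,0,0,0,0],[0,0,0.04,0,0,0,0],[0,0,0,0,0,0,0]]]'; python3 ang.py
python3 - <<'E'
from h import *
cv2.imwrite("pics/t4.png",cv2.resize(cam("top")["frame"][135:285,265:415],None,fx=4,fy=4,interpolation=cv2.INTER_CUBIC))
E
```

```text
t: 8.7
tool_pos: [0.4818, 0.0299, 0.1052]
orientation: [-0.556, 1.492, 0.539]
force: [-0.8, -0.3, 0.7]
opening: 0.0005
t 8.7 [0.4818 0.0299 0.1052] yaw y 130.1 tilt [-1.    -0.013  0.004] q6 -0.74 F [-0.8 -0.3  0.7] open 0.00047272850353330214
polar 0.1361 131.49
to R 0.165 tool shift [-0.0019 -0.0278 -0.1212]
to R 0.137 tool shift [-0.0016 -0.0461 -0.1001]
top (np.float64(329.62), np.float64(210.33)) 169 [ 0.4885 -0.0497] R 0.0864 ang 165.06
scene (np.float64(310.25), np.float64(177.95)) 141 [ 0.4933 -0.0499] R 0.0818 ang 164.35
t: 10.1
tool_pos: [0.5339, 0.2581, 0.2339]
orientation: [-0.554, 1.494, 0.544]
force: [-1.0, 0.1, -1.1]
opening: 0.0004
top (np.float64(329.21), np.float64(210.32)) 180 [ 0.4885 -0.0484] R 0.0867 ang 164.23
scene (np.float64(310.16), np.float64(177.99)) 135 [ 0.4935 -0.0502] R 0.0815 ang 164.49
```

View pics/t4.png

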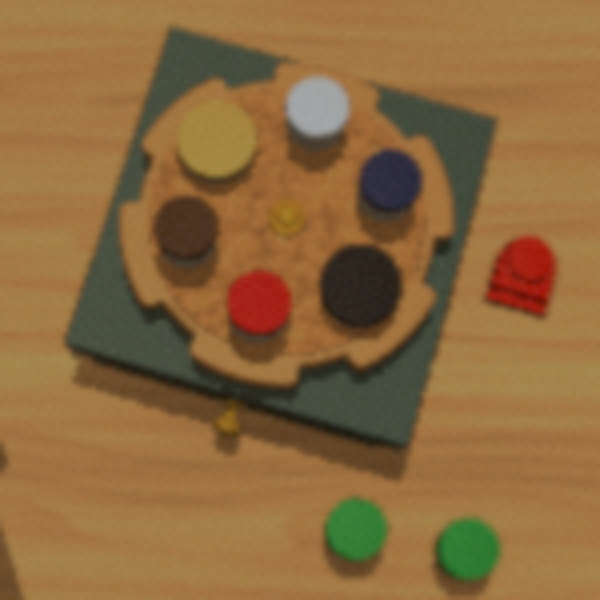

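The arm is clear. The red lid is at crop (259,302), brown (186,227), tan (217,139), white (318,107), navy (391,181), black (361,286) and knob (228,420). I check the angle on all six lids.

```bash
python3 - <<'E'
from h import *
c=cam("top")
P=lambda u,v,z: ray(c,(u/4+265-.375,v/4+135-.375),z)[:2]
L=dict(red=(259,302,.15,180),brown=(186,227,.15,120),white=(318,107,.15,0),navy=(391,181,.15,-60),tan=(217,139,.127,60),black=(361,286,.127,-120))
Q={n:P(*v[:3]) for n,v in L.items()};m=np.mean(list(Q.values()),0);print(m)
A=[]
for n in Q:
    d=Q[n]-m;a=(np.degrees(np.arctan2(d[1],d[0]))-L[n][3]+180)%360-180;A.append(a);print(n,np.linalg.norm(d).round(4),a.round(2))
print(np.mean(A),"target -15.7")
s=telemetry.read_state();print(s["t"],abs(s["dq"]).max())
E
```

```text
[ 0.57031703 -0.07204052]
red 0.0844 -15.89
brown 0.0846 -15.68
white 0.0853 -15.65
navy 0.0842 -16.14
tan 0.085 -16.06
black 0.0853 -16.04
-15.909292715156013 target -15.7
10.3 0.02171950824590381
```

The lids agree to within about 0.3° of the target. The radii are unchanged at 84–85 mm and the robot is clear, so I hand in.

```bash
python3 -m inch '[[[0,0,0,0,0,0,0],[0,0,0,0,0,0,0],[0,0,0,0,0,0,0]]]'; python3 ang.py; python3 -c "
from plant import workorder;print(workorder.close_job())"
```

```text
t: 10.6
tool_pos: [0.5311, 0.2527, 0.2384]
orientation: [-0.551, 1.49, 0.539]
force: [-0.6, -0.7, 0.1]
opening: 0.0005
top (np.float64(329.17), np.float64(210.33)) 181 [ 0.4885 -0.0483] R 0.0868 ang 164.16
scene (np.float64(310.23), np.float64(177.96)) 136 [ 0.4933 -0.05  ] R 0.0817 ang 164.38
the job is handed in; nothing more can be done
None
```

The red-lidded jar now stands at the caddy's front, in line with the drawer knob, and I handed the job in at about 10.6 s. I put the closed fingers in one rim scallop, turned the turntable about 45° clockwise (seen from above), then backed the fingers out and raised them clear.

- **Alignment:** the red lid is at 164.2° in the top camera and 164.4° in the scene camera. The front direction measured 164.3° from the caddy's edges and 163.8° from the knob, so the checks agree to about half a degree.
- **Jars and tins:** all six lids agree on the turntable's angle (mean −15.9°, target −15.7°). They sit 84–85 mm from the axis as before, so nothing shifted on it.
- **Forces:** the readings taken between moves never passed about 2 N.
- **Not measured:** I did not measure the rest of the bench afterwards. In the last picture, the heel insert and both green jars are where they started.

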